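Clamp a mould insert with the eccentric knob

ROBOT

A 6-joint arm with a two-finger parallel gripper is mounted at the origin on the work surface. World frame = base frame: x ahead of the robot, y to its left, z up, the work surface at z = 0. Lengths are in m, angles in rad, forces in N, time in s.
With the tool pointing down it reaches from about 0.275 to 0.775 m from the base axis. Payload 14.6 kg.
Tool frame: the origin (TCP) lies at the very end of the fingers, on their centre line; the grasp point (between the pads) lies 19 mm behind it (arm.tcp_to_grasp is the distance from the TCP to the grasp point, in m); z points along the fingers, y is the direction in which the jaws open and shut (so a half turn about z gives the same grasp; the last joint's range is limited). The gripper opens to 85 mm and grips with 20 to 120 N. Pads are 22 mm wide; open, the fingers measure 114 mm over their backs; the gripper's body (76 mm by 85 mm) begins 54 mm behind the grasp point. The pads swing forward as they close: fully open they stand 13 mm farther back than shut.
Start: joints at [0.987, 0.263, -0.048, 1.259, 0, 1.415], TCP at [0.218, 0.477, 0.231] pointing down, gripper open.
Joint ranges: [-2.65, 2.65], [-0.89, 1.7], [-1.18, 1.37], [-2.13, 2.11], [-1.35, 1.29], [-3.14, 3.14]. Speed limits (rad/s): [1.89, 1.89, 2.57, 2.79, 3.14, 3.14].

INTERFACE

Orientations are given as a rotation vector (axis times angle).
In Python, from cell import arm gives the robot as it stands.
- The arm moves only by the shell command python3 -m creep 'ROWS' [OPENING]. ROWS is text: rows parted by semicolons, each of 4 numbers parted by spaces: the shift along the tool's x, y, z in cm, then the turn about the tool's z in degrees. A call has 1 to 10 rows; each row shifts and turns the commanded pose from where the row before left it, along the tool's axes as they then stand; what a row does not reach is not made up. A row lasts 1/12 s, in which the tool goes at most 41.7 mm and 7.16 degrees, less where a joint would pass 70% of its speed; a pose out of reach is approached as far as the arm can. A call with a gripper value outside its range is refused whole. OPENING is the closure, from -1 (fully open) to 1 (shut), set as the call begins (- or left out, the last holds). The fingers move at their own pace and stop on an object; the grip force is fixed at half the most. Time passes only in rows, so rows that do not move let the fingers close. It gives the time, the measured TCP pose, the force and the opening at its end, in the units of the state.
- arm.get_state(): the state, without advancing time (a new reading comes with each control period).
- arm.grab_frame(name): name is "scene" or "top" or "wrist"; returns a dict with "pixels" (384x512x3 uint8, red, green, blue), "range_z" (384x512 float32, m along the optical axis (not along the pixel's ray), 0 where there is no reading), "fovy" (degrees; the focal length in pixels is half the picture's height over the tangent of half this angle, whatever the lens; pixels are square), "cx", "cy" (the principal point, pixels), "dist" ([k1, k2, p1, p2, k3] as OpenCV has them; the pictures are not rectified), "camera_from_world" (4x4, takes a point from world to camera coordinates). Camera axes: x right, y down, z forward; pixel columns grow to the right and rows downward; lengths in m; the calibration is good to about 2 mm. A picture is of the moment at which its call begins.
- arm.hand_in(): hands the job in, once; it reports no verdict.
The state is a dict: "time": time; "joint_positions": joint angles; "joint_velocities": joint speeds; "effort": joint torques, N m; "position": TCP position; "ee_rot": TCP orientation; "wrist_force": force on the tool from outside, world axes, zero at the start; "wrist_torque": the same for the moment, N m; "grip_width": finger opening in m.
Only numpy, scipy, OpenCV 4.12 (cv2) and the standard library are available. Lean on these libraries where they do the work, as an engineer would, in place of code of your own. Each camera call takes 0.05 s, during which the arm holds its last target.

TASK

Put the loose stepped steel insert into the clamping fixture, flat on the plate, one narrow end snug against the end stop and one long side to the fence. Then turn the wing knob clockwise, by feel, until its eccentric disc bears on the insert and holds it finger-tight against the sprung fence (about 15 N: under 8 N is loose, over 25 N is too hard, and a moment over 40 N marks the part), and let go. Leave the screwdriver, the drilled block and the tin where they are.

Things in the scene. Friction and masses are not known exactly. Their poses are not given: they have to be found in the camera images.
- insert: loose stepped steel mould insert, 0.42 to 0.65 kg: foot 40 (its x) x 60 (its y) x 20 mm high, on it a centred boss 26 (x) x 36 (y) mm, from 20 to 40 mm height, to grip it by. Origin: centre of the underside, z up. Either end may go to the stop.
- fixture: fixed aluminium plate 170 (x) x 120 (y) x 12 mm, on the table; origin: centre of the underside. Looking along its +x: wing knob on the -x side, fence (steel bar along y, 17 mm high above the plate) on the +x side, end stop (short steel bar along x, 17 mm high) on the -y side; +y end open.
- seat (a point): on the plate's top, axes as the fixture's: where the insert's origin belongs. End stop face at y = -30 mm (stop spans x -12 to 24 mm). Fence face (70 mm long) at x = +20 mm, but it is bolted in slots and stands up to 2 mm either way, unseen, so the seated insert's x is -2 to +2 mm; the face is sprung and gives 1 mm for 25 N.
- knob_grip (a point): on the knob's axis, at the height to grip it (58 mm over the plate; axis at x -46, y -8 mm from the seat). Black wing 42 mm long along the point's y, 14 mm thick along its x, 46 to 76 mm over the plate, on a shaft of 20 mm. The point turns with the knob; at joint 0 its axes are the fixture's.
- knob (a joint): angle of knob and disc, 0 to 1.9 rad, clockwise from above; starts 0 to 0.15, stays where left. Meets the seated insert somewhere from 0.78 to 1.33. Turning free takes 0.1 to 0.2 N m; pressing needs more: about +0.22 N m at 8 N, +0.4 at 15 N, +0.7 at 25 N (20 % either way with friction). In angle: 15 N is about 0.07 rad past contact with insert on fence, 25 N 0.11.
- disc_centre (a point): centre of the top of the steel disc (48 mm diameter, 2 to 11 mm over the plate) under the knob and turning with it; 8 mm off the knob's axis, at joint 0 135 degrees counter-clockwise from fixture +x. At the start its rim stays behind x = -26.7 mm of the seat, so the 40 mm foot has 4.7 mm or more spare. Clockwise brings the rim onto the insert, pushing it to the fence, dragging it to the stop.
- screwdriver: black-handled screwdriver lying on the table; leave alone.
- spare_block: dark steel block 45 x 70 x 22 mm with two holes; leave alone.
- tin: small round tin, 52 mm diameter, 60 mm high; leave alone.
There are look-alikes about, which are no part of the job. Leave any black, orange or red look-alike of the insert alone.

How it is judged:
On the way, in this order (a step that is already met when the one before it is completed fails the run):
1. the insert stands in the nest, flat on the plate, within 12 mm of its seat, the eccentric not yet bearing on it (horizontal distance between insert and seat below 0.012 m and z of insert in the frame of seat below 0.002 m and angle between the y axis of insert and the y axis of fixture, either way round below 0.12 rad and contact force between knob and insert below 0.5 N), for 0.2 s.
2. the eccentric bears on the insert with more than 8 N (contact force between knob and insert above 8 N), for 0.2 s.
At the end, for the whole second after the job is handed in: The insert stands flat on the plate, within 2 mm of the end stop, square to the fixture (0.03 rad), within 4 mm of its seat across, at rest; the disc bears on it with 8 to 25 N; knob released (y of insert in the frame of seat between -0.002 and 0.002 m and x of insert in the frame of seat between -0.004 and 0.004 m and z of insert in the frame of seat below 0.0015 m and angle between insert's own z axis and vertical below 0.03 rad and angle between the y axis of insert and the y axis of fixture, either way round below 0.03 rad and contact force between knob and insert between 8 and 25 N and linear speed of insert below 0.005 m/s); the robot touches nothing.
It fails at once if the eccentric presses on the insert with more than 40 N (contact force between knob and insert above 40 N).
It fails at once if a bystander is moved more than 20 mm (distance of any of screwdriver, spare_block, tin from where it was at the start of the episode above 0.02 m).
It also fails if it takes over 72 s, if anything falls off the work surface, if the arm or the gripper's body presses on something with over 40 N, if the wrist force passes 120 N, or if a joint passes its speed limit or range.

## Working session

There is one attempt and no reset: what is moved stays moved. The work goes in short steps, Python scripts to look and compute and a shell command to move; the robot and the scene stay as the last step left them, time stands still between calls to the robot, and variables do not carry over. Pictures are saved under pics/ and viewed, and the job is handed in when it is done.

```bash
ls; mkdir -p pics
cat > h.py <<'E'
import numpy as np, cv2, sys
from cell import arm
def grab(n,fn=None):
    f=arm.grab_frame(n)
    if fn: cv2.imwrite(fn,cv2.cvtColor(f["pixels"],cv2.COLOR_RGB2BGR))
    np.save('/tmp/%s.npy'%n,f,allow_pickle=True)
    return f
def load(n): return np.load('/tmp/%s.npy'%n,allow_pickle=True).item()
def K(f):
    fl=192/np.tan(np.radians(f["fovy"])/2)
    return np.array([[fl,0,f["cx"]],[0,fl,f["cy"]],[0,0,1]])
def cloud(f):
    h,w=f["range_z"].shape
    u,v=np.meshgrid(np.arange(w),np.arange(h))
    p=np.stack([u,v],-1).reshape(-1,1,2).astype(np.float64)
    n=cv2.undistortPoints(p,K(f),np.array(f["dist"],float)).reshape(h,w,2)
    z=f["range_z"][...,None]
    c=np.concatenate([n*z,z],-1)
    T=np.linalg.inv(f["camera_from_world"])
    W=c@T[:3,:3].T+T[:3,3]
    W[f["range_z"]==0]=np.nan
    return W
E
python3 - <<'E'
from h import *
for n in ["scene","top","wrist"]:
    f=grab(n,f"pics/{n}0.png"); print(n,f["fovy"],np.round(f["camera_from_world"],3).tolist())
s=arm.get_state()
for k in s: print(k,np.round(s[k],3))
E
```

```text
pics
scene 51.58550160553173 [[0.023, 1.0, -0.008, -0.008], [0.838, -0.024, -0.546, -0.445], [-0.546, 0.006, -0.838, 1.515], [0.0, 0.0, 0.0, 1.0]]
top 48.233672916243236 [[-0.003, -1.0, -0.001, 0.006], [-0.994, 0.003, -0.113, 0.607], [0.113, 0.0, -0.994, 1.215], [0.0, 0.0, 0.0, 1.0]]
wrist 60.16805392429173 [[0.416, 0.909, -0.001, -0.524], [0.866, -0.396, 0.304, -0.04], [0.276, -0.128, -0.953, 0.379], [0.0, 0.0, 0.0, 1.0]]
time 0.15
joint_positions [ 0.987  0.263 -0.049  1.259  0.     1.415]
joint_velocities [ 0.    -0.001  0.002 -0.     0.001 -0.001]
effort [ 2.0000e-03 -6.3783e+01  3.8465e+01  1.1000e-02 -0.0000e+00 -0.0000e+00]
position [0.218 0.477 0.231]
ee_rot [-6.680e-01 -3.069e+00  1.000e-03]
wrist_force [ 0.733  0.249 -0.805]
wrist_torque [-0.004  0.042  0.016]
grip_width 0.086
```

View pics/scene0.png

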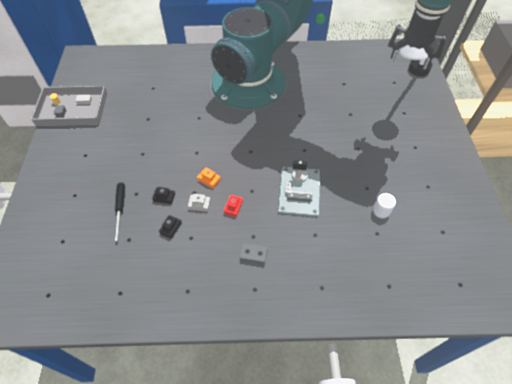

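View pics/top0.png

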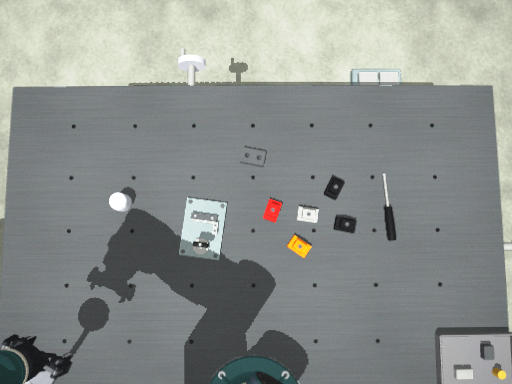

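View pics/wrist0.png

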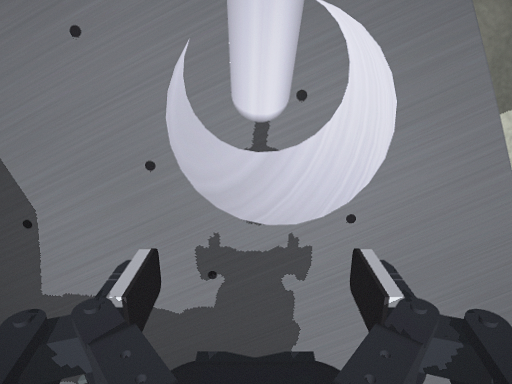

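Candidates in the top view are bare steel (308,214), red (273,210), orange (300,245), black (334,187) and (345,224), with small bits in the tray at (465,372) and (488,350). By the description I choose the bare-steel one at (308,214), and I'll check it in a close crop.

Run:
```python
from h import *
f=load("top"); im=cv2.cvtColor(f["pixels"],cv2.COLOR_RGB2BGR)
a=cv2.resize(im[180:260,240:360],None,fx=6,fy=6,interpolation=cv2.INTER_CUBIC)[:, :]
b=cv2.resize(im[185:270,165:245],(400,425),interpolation=cv2.INTER_CUBIC)
cv2.imwrite("pics/cropA.png",a);cv2.imwrite("pics/cropB.png",b)
W=cloud(f)
for u,v in [(308,214),(303,219),(300,214),(188,198),(226,202),(218,258),(181,254),(203,216),(201,245),(273,210),(345,224),(300,245),(254,155)]: print(u,v,np.round(W[v,u],4))
# insert points
m=(W[180:260,240:360,2]>0.03)&(W[180:260,240:360,2]<.06)
gray=f["pixels"][180:260,240:360].astype(int)
sat=gray.max(-1)-gray.min(-1)
P=W[180:260,240:360]
for lo,hi in [(.008,.03),(.03,.05)]:
    m=(P[...,2]>lo)&(P[...,2]<hi)&(sat<25)&(gray.mean(-1)>110)
    q=P[m]; r=cv2.minAreaRect(q[:,:2].astype(np.float32)*1000); print(m.sum(),q.mean(0),r)
# plate
P=W[185:270,165:245]; m=(P[...,2]>.008)&(P[...,2]<.1)
q=P[m]; print(m.sum(),cv2.minAreaRect(q[:,:2].astype(np.float32)*1000), np.median(P[m][:,2]))
```

```text
308 214 [ 0.5479 -0.1598  0.0375]
303 219 [ 0.5342 -0.1468  0.0234]
300 214 [ 0.5494 -0.1392  0.015 ]
188 198 [0.5981 0.1918 0.0116]
226 202 [0.5856 0.0789 0.0143]
218 258 [0.4217 0.1018 0.0118]
181 254 [0.4335 0.2105 0.0096]
203 216 [0.5436 0.145  0.0275]
201 245 [0.46   0.1428 0.0888]
273 210 [ 0.5593 -0.0583  0.0445]
345 224 [ 0.5185 -0.2659  0.0393]
300 245 [ 0.4589 -0.1347  0.0428]
254 155 [ 0.7252 -0.0043  0.0211]
166 [ 0.54725385 -0.1586789   0.01864991] ((505.2337646484375, -161.924560546875), (255.2374267578125, 131.88832092285156), 74.16001892089844)
148 [ 0.54937139 -0.16927893  0.0392611 ] ((536.8651123046875, -171.92062377929688), (130.17098999023438, 201.28399658203125), 20.737131118774414)
2163 ((510.11077880859375, 148.308349609375), (120.45845794677734, 169.8884735107422), 82.36339569091797) 0.012494002274094473
```

```bash
ls -la; python3 -m creep --help 2>&1 | tail -5
```

```text
total 16
drwxr-xr-x  3 agent agent 4096 Dec  7 00:46 .
drwxr-xr-x 23 root  root  4096 Dec  7 00:46 ..
-rw-r--r--  1 agent agent  811 Dec  7 00:46 h.py
drwxr-xr-x  2 agent agent 4096 Dec  7 00:47 pics
invalid input at $: expected rows of numbers
```

View pics/cropA.png

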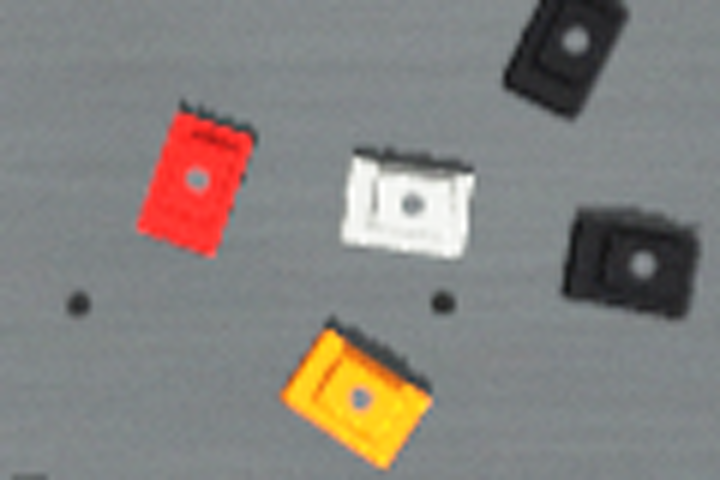

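View pics/cropB.png

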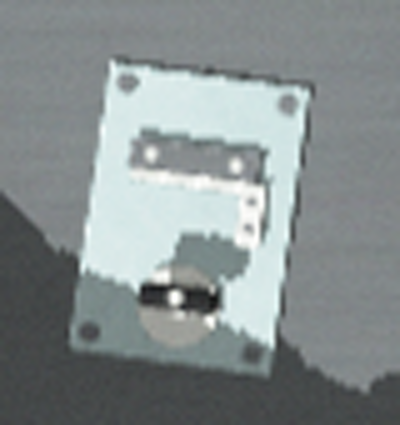

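```bash
cat >> h.py <<'E'
from scipy.spatial.transform import Rotation as R
def toolR(): return R.from_rotvec(arm.get_state()["ee_rot"]).as_matrix()
def plan(x,y,z,toolx_deg=None):
    s=arm.get_state(); M=R.from_rotvec(s["ee_rot"]).as_matrix()
    d=np.array([x,y,z])-s["position"]
    yaw=np.degrees(np.arctan2(M[1,0],M[0,0]))
    print("pos",np.round(s["position"],4),"toolx yaw",round(yaw,2),"shift cm (before turn)",np.round(M.T@d*100,2))
    if toolx_deg is not None:
        dt=(toolx_deg-yaw+180)%360-180
        print("turn about tool z (deg; tool z down):",round(-dt,2), "j6",s["joint_positions"][5], "half-turn alt", round((-dt)%360-180,2))
E
python3 - <<'E'
from h import *
s=arm.get_state(); M=toolR(); print(np.round(M,3), arm.tcp_to_grasp)
f=load("wrist"); T=np.linalg.inv(f["camera_from_world"])
print("cam in tool", M.T@(T[:3,3]-s["position"]), "cam axis in tool\n",np.round(M.T@T[:3,:3],3))
# insert refine from top
f=load("top");g=f["pixels"].astype(int); 
sub=np.zeros((384,512),np.uint8); gg=(g.min(-1)>165); gg=gg.astype(np.uint8); 
n,l,st,c=cv2.connectedComponentsWithStats(gg)
k=l[214,303]; print(st[k],c[k]); 
cnt=cv2.findContours((l==k).astype(np.uint8),0,2)[0][0]; print(cv2.minAreaRect(cnt))
W=cloud(f); q=W[l==k]; print(np.nanmean(q,0),np.nanmin(q,0),np.nanmax(q,0))
plan(.45,-.155,.25,-8)
E
```

```text
[[-0.909  0.416 -0.   ]
 [ 0.416  0.909 -0.001]
 [ 0.    -0.001 -1.   ]] 0.0187
cam in tool [ 0.07723697 -0.00037817 -0.1418534 ] cam axis in tool
 [[-0.    -0.953 -0.304]
 [ 1.    -0.    -0.001]
 [ 0.001 -0.304  0.953]]
[297 206  22  17 265] [307.34339623 214.85283019]
((307.449951171875, 214.3499755859375), (20.50609588623047, 14.142135620117188), 8.13010311126709)
[ 0.54611208 -0.15933507  0.02603391] [ 0.52628859 -0.19241056 -0.00487255] [ 0.57257519 -0.12915016  0.04449384]
pos [0.2182 0.4773 0.2309] toolx yaw 155.43 shift cm (before turn) [-47.37 -47.87  -1.87]
turn about tool z (deg; tool z down): 163.43 j6 1.4154708007060441 half-turn alt -16.57
```

The crop shows a bare-steel stepped body with a boss and centre hole at (308,214), long axis roughly along world y. It is the one I want. I'll fly over the fixture first and look at it with the wrist camera.

Run:
```python
from h import *
plan(.49,.145,.231,172)
```

```text
pos [0.2182 0.4773 0.2309] toolx yaw 155.43 shift cm (before turn) [-38.54 -18.92   0.  ]
turn about tool z (deg; tool z down): -16.57 j6 1.4154708007060441 half-turn alt 163.43
```

```bash
python3 -m creep '-2 -1 0 0;-3.7 -1.8 0 0;-4 -2 0 0;-4 -2 0 0;-4 -2 0 0;-4 -2 0 0;-4 -2 0 0;-4 -2 0 0;-4 -2 0 0;-3 -1.4 0 0'; python3 -m creep '-1.5 -0.7 0 -5.5;0 0 0 -5.5; 0 0 0 -5.5;0 0 0 0'
python3 - <<'E'
from h import *
grab("wrist","pics/wrist1.png")
plan(.49,.145,.231,172)
E
```

```text
time: 0.98
position: [0.4642, 0.1735, 0.2312]
ee_rot: [0.67, 3.069, -0.0]
wrist_force: [0.4, 1.6, 0.0]
grip_width: 0.0855
time: 1.32
position: [0.4738, 0.163, 0.231]
ee_rot: [-0.215, -3.134, 0.0]
wrist_force: [-1.0, -0.1, 0.2]
grip_width: 0.0853
pos [0.4737 0.1633 0.2311] toolx yaw 171.83 shift cm (before turn) [-1.88 -1.57  0.01]
turn about tool z (deg; tool z down): -0.17 j6 0.3117462042368105 half-turn alt 179.83
```

View pics/wrist1.png

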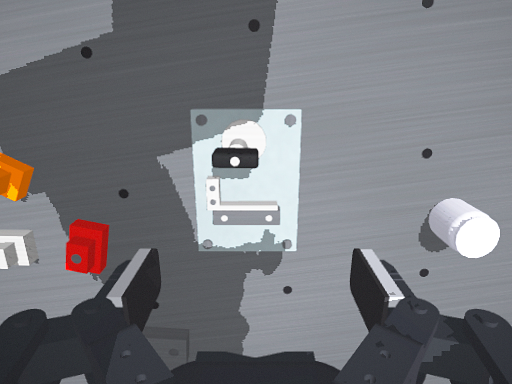

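Wrist view: the fixture is square to the tool. Plate corners are at about (191,110), (301,109), (296,251) and (199,251), the black wing at (235,158), the stop at (213,193) and the fence at (246,213). Next I'll measure these.

```bash
cat >> h.py <<'E'
def ray(f,uv,z):
    n=cv2.undistortPoints(np.array(uv,float).reshape(-1,1,2),K(f),np.array(f["dist"],float)).reshape(-1,2)
    T=np.linalg.inv(f["camera_from_world"]); d=np.c_[n,np.ones(len(n))]@T[:3,:3].T; o=T[:3,3]
    return o+d*((z-o[2])/d[:,2])[:,None]
E
python3 - <<'E'
from h import *
f=load("wrist"); W=cloud(f); im=cv2.cvtColor(f["pixels"],cv2.COLOR_RGB2BGR)
cv2.imwrite("pics/fx1.png",cv2.resize(im[100:260,180:310],None,fx=4.5,fy=3.7*4.5/3.7,interpolation=cv2.INTER_CUBIC)[:600] if 0 else cv2.resize(im[100:260,180:310],(487,600),interpolation=cv2.INTER_CUBIC))
c=ray(f,[(191,110),(301,109),(296,251),(199,251)],.012); print(np.round(c,4),c.mean(0))
# plate by depth
m=(abs(W[...,2]-.012)<.004); m[:, :170]=0;m[:,330:]=0;m[:95]=0;m[265:]=0
for z in (0,.012): print(z,[(np.isfinite(W[...,2])).sum(), m.sum()])
# tabletop height check
t=W[300:310,200:290,2]; print("table z",np.nanmedian(t), "plate z",np.nanmedian(W[m][:,2]))
q=W[m]; r=cv2.minAreaRect((q[:,:2]*1000).astype(np.float32)); print(r)
# color based: plate is bright cyanish
g=f["pixels"].astype(int); mm=((g[...,1]-g[...,0])>6).astype(np.uint8); mm[:95]=0;mm[265:]=0;mm[:,:170]=0;mm[:,330:]=0
cnts=max(cv2.findContours(mm,0,2)[0],key=cv2.contourArea)[:,0]; h=cv2.convexHull(cnts)[:,0]
w=ray(f,h,.012)[:,:2]; print("color rect",cv2.minAreaRect((w*1000).astype(np.float32)))
# wing top
mk=(W[...,2]>.075)&(W[...,2]<.1); mk[:100]=0;mk[200:]=0;mk[:,:190]=0;mk[:,300:]=0
dark=mk&(g.max(-1)<70); q=W[mk]; print("wing",mk.sum(),q.mean(0),cv2.minAreaRect((q[:,:2]*1000).astype(np.float32)))
print("screw dot",ray(f,[(235,161)],.088))
# top camera same
f=load("top"); g=f["pixels"].astype(int); W=cloud(f)
mm=((W[...,2]>.006)).astype(np.uint8); mm[:185]=0;mm[270:]=0;mm[:,:165]=0;mm[:,245:]=0
h=cv2.convexHull(max(cv2.findContours(mm,0,2)[0],key=cv2.contourArea)[:,0])[:,0]
w=ray(f,h,.012)[:,:2]; print("top rect",cv2.minAreaRect((w*1000).astype(np.float32)))
E
```

```text
[[0.4153 0.1013 0.012 ]
 [0.4305 0.2177 0.012 ]
 [0.5981 0.1955 0.012 ]
 [0.5819 0.0782 0.012 ]] [0.50644792 0.14820125 0.012     ]
0 [np.int64(195850), np.int64(10768)]
0.012 [np.int64(195850), np.int64(10768)]
table z -0.0008310155213964721 plate z 0.011121523171494063
((506.18115234375, 147.59063720703125), (119.28546905517578, 169.113037109375), 82.22821044921875)
color rect ((506.2134704589844, 147.45074462890625), (121.92548370361328, 171.4517822265625), 82.09403228759766)
wing 789 [0.45849878 0.1460345  0.08600525] ((459.5035095214844, 145.74346923828125), (40.218894958496094, 14.65346622467041), 81.89604949951172)
screw dot [[0.46014332 0.14636877 0.088     ]]
top rect ((510.24603271484375, 148.34201049804688), (121.32987213134766, 169.78367614746094), 82.21524047851562)
```

View pics/fx1.png

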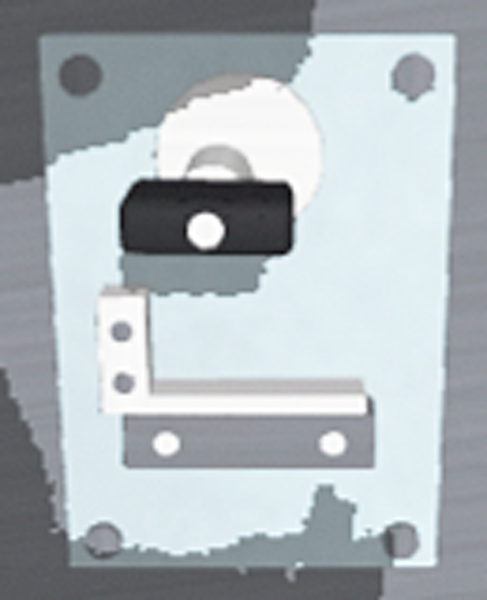

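Run:
```python
from h import *
f=load("wrist"); W=cloud(f); g=f["pixels"].astype(int)
th=np.radians(-7.85); Rf=np.array([[np.cos(th),-np.sin(th)],[np.sin(th),np.cos(th)]])
seat=np.array([.5063,.1476]); np.set_printoptions(suppress=True)
F=(W[...,:2]-seat)@Rf*1000  # fixture coords
# fence column profile at u=245
for v in range(194,226): print(v, np.round(F[v,245],1), round(W[v,245,2]*1000-12,1), g[v,245])
print()
for u in range(202,232): print(u, np.round(F[193,u],1), round(W[193,u,2]*1000-12,1), g[193,u])
```

```text
194 [10.9 -1.5] -0.0 [222 235 239]
195 [12.7 -1.5] -1.6 [223 234 239]
196 [13.7 -1.5] -1.1 [222 235 239]
197 [15.  -1.6] -1.3 [222 236 239]
198 [16.3 -1.6] -1.4 [224 238 240]
199 [17.5 -1.6] -1.3 [226 239 243]
200 [18.3 -1.6] -0.2 [215 227 230]
201 [18.5 -1.5] 2.6 [197 198 199]
202 [18.8 -1.4] 5.2 [189 187 189]
203 [18.1 -1.2] 10.5 [196 193 195]
204 [18.  -1.1] 13.8 [189 189 189]
205 [19.1 -1.1] 14.2 [221 221 222]
206 [19.6 -1.1] 15.9 [247 247 247]
207 [21.  -1.1] 15.4 [249 249 250]
208 [21.4 -1.1] 17.3 [249 249 249]
209 [23.2 -1.1] 15.8 [255 255 255]
210 [24.6 -1.2] 15.3 [199 200 202]
211 [25.5 -1.2] 16.0 [141 144 149]
212 [27.  -1.2] 15.3 [150 151 160]
213 [28.1 -1.2] 15.7 [149 152 157]
214 [29.7 -1.2] 14.7 [151 152 160]
215 [30.  -1.2] 16.9 [148 149 157]
216 [31.5 -1.2] 16.3 [147 151 158]
217 [32.7 -1.2] 16.2 [150 154 160]
218 [33.5 -1.2] 17.2 [146 150 158]
219 [34.8 -1.2] 17.0 [145 152 157]
220 [36.9 -1.3] 15.0 [142 146 152]
221 [38.1 -1.3] 15.0 [144 147 153]
222 [39.3 -1.3] 15.0 [146 151 156]
223 [39.9 -1.3] 16.6 [144 147 153]
224 [41.4 -1.3] 15.8 [144 143 151]
225 [50.1 -1.9] -
[... 425 characters left out ...]
13 [  4.9 -36.4] 14.2 [251 250 250]
214 [  4.5 -35.1] 15.6 [250 250 250]
215 [  4.  -33.8] 17.0 [249 249 249]
216 [  4.2 -32.8] 16.3 [249 249 249]
217 [  4.6 -31.8] 15.1 [251 251 251]
218 [  4.1 -30.6] 16.5 [239 240 240]
219 [  7.1 -30.5] 7.6 [172 172 172]
220 [ 10.4 -30.4] -2.1 [170 181 185]
221 [  9.7 -29.1] -0.1 [214 227 232]
222 [ 10.1 -28. ] -1.1 [221 234 238]
223 [  9.8 -26.8] -0.4 [221 234 238]
224 [  9.9 -25.7] -0.6 [222 235 239]
225 [  9.9 -24.5] -0.6 [224 236 239]
226 [  9.9 -23.4] -0.5 [223 235 239]
227 [ 10.3 -22.3] -1.7 [222 235 239]
228 [ 10.5 -21.2] -2.5 [223 235 240]
229 [  9.9 -19.9] -0.6 [223 236 240]
230 [  9.8 -18.7] -0.4 [223 236 240]
231 [  9.9 -17.6] -0.7 [223 236 240]
```

Run:
```python
from h import *
plan(.514,-.145,.231,172)
```

```text
pos [0.4737 0.1633 0.2311] toolx yaw 171.83 shift cm (before turn) [-8.380e+00 -2.994e+01  1.000e-02]
turn about tool z (deg; tool z down): -0.17 j6 0.3117462042368105 half-turn alt 179.83
```

```bash
python3 -m creep '-0.6 -2 0 0;-1 -3.6 0 0;-1 -3.6 0 0;-1 -3.6 0 0;-1 -3.6 0 0;-1 -3.6 0 0;-1 -3.6 0 0;-1 -3.6 0 0;-0.8 -2.4 0 0;0 0 0 0'; python3 -m creep '0 0 0 0;0 0 0 0'
python3 - <<'E'
from h import *
f=grab("wrist","pics/wrist2.png"); W=cloud(f); g=f["pixels"].astype(int)
plan(.514,-.145,.231,172)
m=(g.min(-1)>150)&(W[...,2]>.004)&(np.hypot(W[...,0]-.548,W[...,1]+.16)<.06)
n,l,st,c=cv2.connectedComponentsWithStats(m.astype(np.uint8)); k=1+np.argmax(st[1:,4]); print(st[k],c[k]); m=l==k
q=W[m]
for lo,hi in [(.005,.05),(.012,.025),(.034,.046)]:
    s=q[(q[:,2]>lo)&(q[:,2]<hi)]; print(len(s),s.mean(0),np.median(s[:,2]),cv2.minAreaRect((s[:,:2]*1000).astype(np.float32)))
im=cv2.cvtColor(f["pixels"],cv2.COLOR_RGB2BGR); x,y=c[k].astype(int); cv2.imwrite("pics/ins.png",cv2.resize(im[y-50:y+50,x-60:x+60],(720,600),interpolation=cv2.INTER_CUBIC)); print(x-60,y-50)
E
```

```text
time: 2.2
position: [0.5159, -0.1453, 0.2308]
ee_rot: [-0.232, -3.133, 0.001]
wrist_force: [-0.0, 0.1, -0.5]
grip_width: 0.0854
time: 2.37
position: [0.5151, -0.1408, 0.2312]
ee_rot: [-0.224, -3.133, -0.001]
wrist_force: [-0.4, 0.7, 0.9]
grip_width: 0.0855
pos [ 0.5152 -0.1405  0.2313] toolx yaw 171.89 shift cm (before turn) [ 0.05 -0.47  0.03]
turn about tool z (deg; tool z down): -0.11 j6 -0.2774708694314428 half-turn alt 179.89
[ 214  166   54   38 1886] [241.01060445 183.90349947]
1878 [ 0.54123741 -0.16067004  0.02676088] 0.02007554384125279 ((545.6046752929688, -161.80224609375), (59.23374938964844, 39.84767532348633), 81.49627685546875)
972 [ 0.54029748 -0.16014953  0.01904243] 0.019091462709096924 ((545.6046752929688, -161.80224609375), (59.23374938964844, 39.84767532348633), 81.49627685546875)
741 [ 0.54508958 -0.16169327  0.03893293] 0.03904525471410114 ((546.0169067382812, -161.98629760742188), (36.14722442626953, 26.695968627929688), 81.58370208740234)
181 133
```

View pics/ins.png

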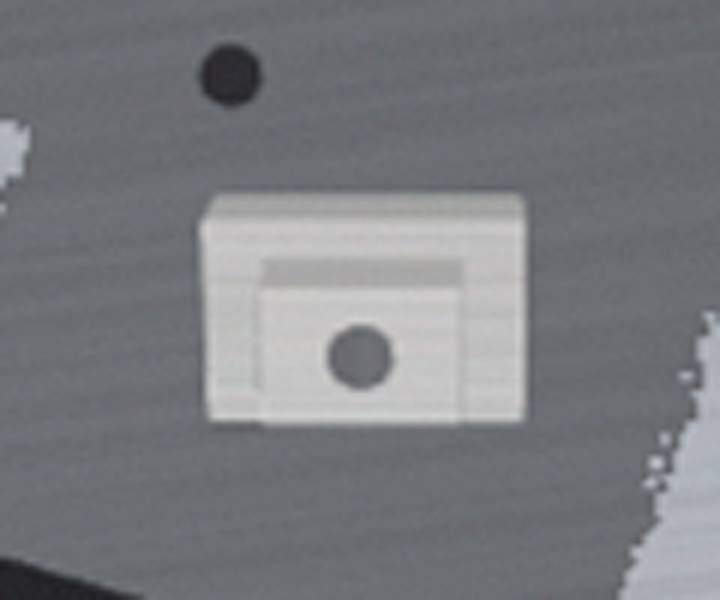

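View pics/wrist2.png

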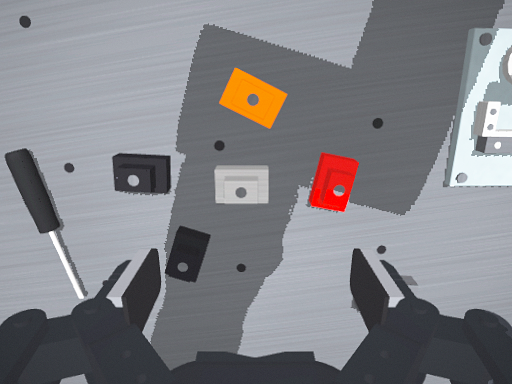

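Bare-steel insert at pixel (241,185), boss hole at (241,192), yaw about -8.4°, world (0.546,-0.162). The grip goes across its y at the boss.

Run:
```python
from h import *
plan(.5460,-.1619,.0225,171.55)
```

```text
pos [ 0.5152 -0.1405  0.2313] toolx yaw 171.89 shift cm (before turn) [-3.36 -1.69 20.88]
turn about tool z (deg; tool z down): 0.34 j6 -0.2774708694314428 half-turn alt -179.66
```

```bash
python3 -m creep '-1.7 -0.8 1 0.3;-1.6 -0.9 2 0;0 0 3 0;0 0 3 0;0 0 3 0;0 0 2 0;0 0 0 0;0 0 0 0;0 0 0 0'
python3 - <<'E'
from h import *
plan(.5460,-.1619,.0225,171.55)
E
```

```text
time: 3.17
position: [0.5463, -0.1626, 0.0928]
ee_rot: [0.228, 3.132, -0.001]
wrist_force: [0.8, -0.1, 0.4]
grip_width: 0.0856
pos [ 0.5463 -0.1626  0.0928] toolx yaw 171.66 shift cm (before turn) [0.05 0.07 7.03]
turn about tool z (deg; tool z down): 0.11 j6 -0.28677036511763604 half-turn alt -179.89
```

```bash
python3 -m creep '0.05 0.07 2 0.1;0 0 2.5 0;0 0 1.5 0;0 0 1 0;0 0 0 0;0 0 0 0;0 0 0 0'
python3 - <<'E'
from h import *
grab("wrist","pics/wrist3.png")
plan(.5460,-.1619,.0225,171.55)
E
```

```text
time: 3.75
position: [0.5461, -0.1626, 0.0227]
ee_rot: [0.232, 3.131, -0.001]
wrist_force: [1.7, -0.3, 0.2]
grip_width: 0.0857
pos [ 0.546  -0.1626  0.0227] toolx yaw 171.53 shift cm (before turn) [0.01 0.07 0.02]
turn about tool z (deg; tool z down): -0.02 j6 -0.28456823513967044 half-turn alt 179.98
```

View pics/wrist3.png

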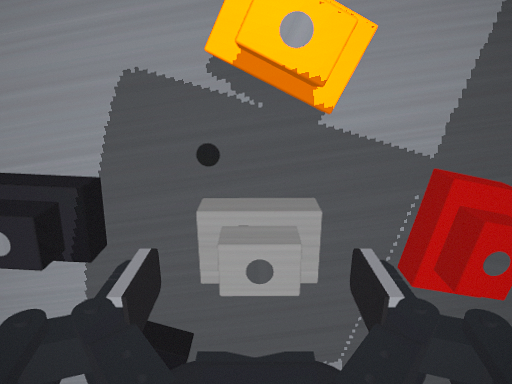

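The boss is between the pads, with its hole at (260,271) and the pad inner edges near 158 and 352. Closing now.

```bash
python3 - <<'E'
from h import *
f=load("wrist"); print(ray(f,[(259.5,271)],.040))
E
python3 -m creep '0 0 0 0;0 0 0 0;0 0 0 0;0 0 0 0;0 0 0 0;0 0 0 0;0 0 0 0;0 0 0 0;0 0 0 0;0 0 0 0' 1; python3 -m creep '0 0 0 0;0 0 0 0;0 0 0 0;0 0 0 0;0 0 0 0'
```

```text
[[ 0.54620905 -0.16127383  0.04      ]]
time: 4.63
position: [0.5453, -0.1622, 0.0217]
ee_rot: [0.232, 3.133, 0.0]
wrist_force: [-2.0, 1.4, 7.2]
grip_width: 0.0347
time: 5.05
position: [0.5453, -0.1622, 0.0218]
ee_rot: [0.232, 3.132, -0.0]
wrist_force: [-0.8, 1.4, 7.2]
grip_width: 0.0346
```

```bash
python3 -m creep '0 0 -0.5 0;0 0 -1.5 0;0 0 -2.5 0;0 0 -3 0;0 0 -3 0;0 0 -2 0;0 0 -0.5 0;0 0 0 0;0 0 0 0;0 0 0 0'
python3 - <<'E'
from h import *
s=arm.get_state(); print(s["wrist_force"],s["grip_width"],s["wrist_torque"])
f=grab("wrist","pics/wrist4.png")
p=s["position"]; M=toolR(); print(p)
E
```

```text
time: 5.88
position: [0.5443, -0.1619, 0.1495]
ee_rot: [-0.232, -3.13, -0.002]
wrist_force: [-0.6, 0.4, -7.2]
grip_width: 0.0345
[-0.6347953   0.3869263  -7.20266971] 0.03451401772406412 [0.00048842 0.05694001 0.01295309]
[ 0.54431277 -0.16185646  0.14950713]
```

View pics/wrist4.png

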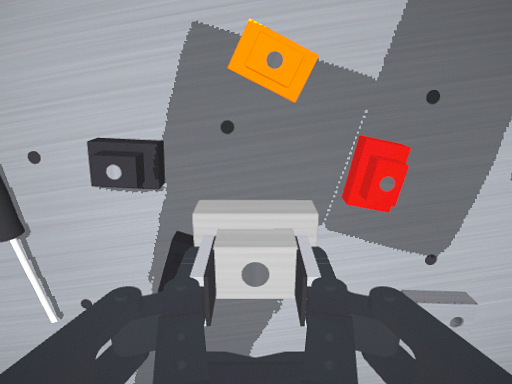

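Run:
```python
from h import *
s=arm.get_state(); p=s["position"]; M=toolR(); f=load("wrist")
W=cloud(f); g=f["pixels"]; 
top=W[250:265,225:285].reshape(-1,3); print("boss top z",np.nanmedian(top[:,2]))
h=ray(f,[(255.5,274)],p[2]+.0182)[0]; print("hole tool frame",M.T@(h-p)*1000)
# far foot edge (image top of foot top face: row ~? ) 
m=g.min(-1)>120
for v in range(196,235,2): print(v,g[v,205],np.round(W[v,205]*1000,1),end=" | ")
for e in [(193,215),(317,215),(218,245),(296,245)]: print(e, M.T@(ray(f,[e],p[2]+(-.0018 if e[1]==215 else .0182))[0]-p)*1000)
```

```text
boss top z 0.1669675594087746
hole tool frame [ -0.81132273  -0.42702498 -18.2026355 ]
196 [111 114 119] [ 560.5 -212.    -0.6] | 198 [111 110 116] [ 562.  -212.1    0.8] | 200 [165 165 165] [ 521.6 -185.4  129.3] | 202 [170 168 169] [ 521.8 -185.1  131.8] | 204 [169 171 169] [ 522.1 -184.8  134.1] | 206 [173 171 171] [ 522.  -184.3  137.4] | 208 [176 176 175] [ 522.1 -184.   140.1] | 210 [171 170 171] [ 522.  -183.5  143.1] | 212 [168 169 170] [ 522.6 -183.4  144.4] | 214 [200 199 200] [ 522.8 -183.1  146.6] | 216 [204 205 204] [ 523.8 -183.4  146.4] | 218 [207 206 207] [ 524.6 -183.5  146.9] | 220 [201 200 202] [ 525.5 -183.6  147.2] | 222 [205 203 204] [ 526.7 -183.9  146.7] | 224 [207 206 206] [ 527.6 -184.   147.1] | 226 [204 204 204] [ 528.7 -184.3  146.9] | 228 [201 199 200] [ 530.  -184.6  146.3] | 230 [203 202 202] [ 530.7 -184.7  146.9] | 232 [201 201 201] [ 531.5 -184.7  147.4] | 234 [198 198 197] [ 532.5 -184.9  147.6] | (193, 215) [ 18.20371106 -29.66503071   1.82722769]
(317, 215) [18.16811546 28.39652507  1.87187601]
(218, 245) [ 13.01487602 -16.00426147 -18.17660159]
(296, 245) [ 12.9898997   16.39783293 -18.15169901]
```

Run:
```python
from h import *
plan(.5021,.1522,.1495,172.15)
```

```text
pos [ 0.5444 -0.1619  0.1496] toolx yaw 171.53 shift cm (before turn) [ 8.81 30.44  0.05]
turn about tool z (deg; tool z down): -0.62 j6 -0.28468517434844115 half-turn alt 179.38
```

```bash
python3 -m creep '0.5 1.5 0 0;0.9 3.2 0 0;1.1 3.7 0 0;1.1 3.7 0 0;1.1 3.7 0 0;1.1 3.7 0 0;1.1 3.7 0 0;1 3.5 0 0;0.7 2.5 0 0;0.2 1.0 0 0'; python3 -m creep '0 0 0 -0.6;0 0 0 0;0 0 0 0'
python3 - <<'E'
from h import *
f=grab("wrist","pics/wrist5.png")
plan(.5021,.1522,.0700,172.15)
E
```

```text
time: 6.77
position: [0.5008, 0.1529, 0.1505]
ee_rot: [-0.227, -3.132, -0.001]
wrist_force: [0.5, 0.3, -5.7]
grip_width: 0.0347
time: 7.02
position: [0.5025, 0.1487, 0.1509]
ee_rot: [-0.216, -3.133, 0.001]
wrist_force: [0.7, -0.4, -6.0]
grip_width: 0.0346
pos [0.5026 0.1485 0.151 ] toolx yaw 172.06 shift cm (before turn) [0.09 0.37 8.1 ]
turn about tool z (deg; tool z down): -0.09 j6 0.2703657662964168 half-turn alt 179.91
```

View pics/wrist5.png

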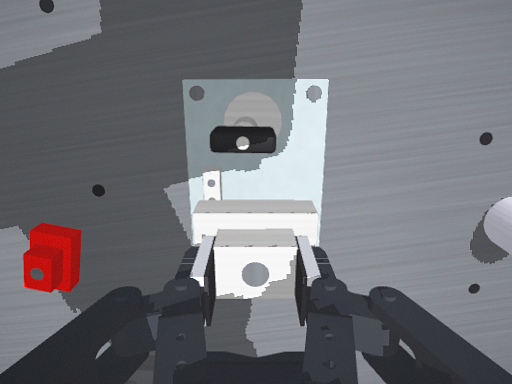

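Run:
```python
from h import *
f=load("wrist"); 
print("dot",ray(f,[(242.5,143)],.088), "dot if W", cloud(f)[148,225])
g=f["pixels"].astype(int)
c=ray(f,[(183,80),(328.5,79.5)],.012); print(c, np.degrees(np.arctan2(*(c[1]-c[0])[[1,0]]))-90)
mid=c.mean(0); th=np.radians(-7.85); print("centre from back edge", mid[:2]+85e-3*np.array([np.cos(th),np.sin(th)]))
print("hole",ray(f,[(255.5,274)],.151+.0182))
```

```text
dot [[0.46037537 0.1459932  0.088     ]] dot if W [0.46215502 0.13456543 0.08699045]
[[0.4155124  0.1010899  0.012     ]
 [0.43136587 0.2179595  0.012     ]] -7.725073093305326
centre from back edge [0.5076426  0.14791539]
hole [[0.50321232 0.14816413 0.1692    ]]
```

Consistent: the wing screw at (242,143) gives the same seat to within about 1 mm. Correcting the position, then descending.

```bash
python3 -m creep '0.05 0.37 1 0;0 0 2 0;0 0 2 0;0 0 2 0;0 0 0.7 0;0 0 0 0;0 0 0 0;0 0 0 0'
python3 - <<'E'
from h import *
f=grab("wrist","pics/wrist6.png")
plan(.5023,.1522,.0338,172.15)
E
```

```text
time: 7.73
position: [0.5033, 0.1531, 0.0752]
ee_rot: [0.216, 3.133, 0.0]
wrist_force: [0.3, -0.5, -5.2]
grip_width: 0.0345
pos [0.5034 0.1532 0.0753] toolx yaw 172.12 shift cm (before turn) [ 0.1  -0.11  4.15]
turn about tool z (deg; tool z down): -0.03 j6 0.27803760074578804 half-turn alt 179.97
```

View pics/wrist6.png

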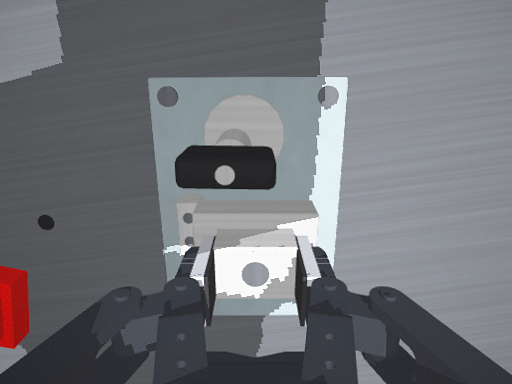

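Run:
```python
from h import *
f=load("wrist"); th=np.radians(-7.85); Rf=np.array([[np.cos(th),-np.sin(th)],[np.sin(th),np.cos(th)]])
k=ray(f,[(225,175.5)],.088)[0]; h=ray(f,[(255.5,274)],.0753+.0182)[0]; print(k,h)
print("insert rel seat (fixture mm)", ((h-k)[:2]@Rf)*1000-[46,8])
```

```text
[0.46051853 0.14612307 0.088     ] [0.50404842 0.15252998 0.0935    ]
insert rel seat (fixture mm) [-3.75307916  4.29219231]
```

```bash
python3 -m creep '0.03 0 1.5 0;0 0 1.5 0;0 0 0.5 0;0 0 0 0;0 0 0 0;0 0 0 0'; python3 -m creep '0 0 0.2 0;0 0 0.2 0;0 0 0 0;0 0 0 0'
```

```text
time: 8.28
position: [0.5029, 0.1533, 0.0402]
ee_rot: [0.215, 3.133, 0.0]
wrist_force: [-0.3, 0.2, -6.8]
grip_width: 0.0345
time: 8.62
position: [0.5023, 0.1532, 0.0353]
ee_rot: [-0.216, -3.134, 0.0]
wrist_force: [0.6, 0.7, -6.1]
grip_width: 0.0346
```

```bash
python3 -m creep '0 0 0.1 0;0 0 0.05 0;0 0 0 0;0 0 0 0'; python3 -m creep '0 -0.1 0 0;0 -0.1 0 0;0 -0.1 0 0;0 0 0 0;0 0 0 0'
```

```text
time: 8.95
position: [0.5023, 0.1532, 0.0338]
ee_rot: [0.216, 3.134, 0.0]
wrist_force: [0.1, 0.1, -5.0]
grip_width: 0.0347
time: 9.37
position: [0.5019, 0.1501, 0.0338]
ee_rot: [0.216, 3.134, -0.0]
wrist_force: [-0.4, -1.0, -4.7]
grip_width: 0.0347
```

```bash
python3 -m creep '0 0 0.03 0;0 -0.05 0 0;0 0 0 0;0 0 0 0'; python3 -m creep '0 -0.05 0 0;0 0 0 0;0 0 0 0';  python3 -m creep '0 -0.05 0 0;0 0 0 0;0 0 0 0'
```

```text
time: 9.7
position: [0.5019, 0.15, 0.0338]
ee_rot: [0.215, 3.134, 0.001]
wrist_force: [-2.6, 2.9, 4.0]
grip_width: 0.0346
time: 9.95
position: [0.502, 0.1496, 0.0337]
ee_rot: [0.215, 3.134, 0.001]
wrist_force: [-2.0, 3.7, 4.9]
grip_width: 0.0346
time: 10.2
position: [0.5021, 0.1492, 0.0338]
ee_rot: [0.215, 3.133, 0.002]
wrist_force: [0.0, 5.4, 2.9]
grip_width: 0.0346
```

```bash
python3 -m creep '0 -0.05 0 0;0 0 0 0;0 0 0 0';  python3 -m creep '0 -0.05 0 0;0 0 0 0;0 0 0 0'
```

```text
time: 10.45
position: [0.5021, 0.1489, 0.0338]
ee_rot: [0.215, 3.133, 0.002]
wrist_force: [-0.5, 6.8, 3.8]
grip_width: 0.0347
time: 10.7
position: [0.5021, 0.1489, 0.0338]
ee_rot: [0.214, 3.133, 0.004]
wrist_force: [-0.7, 10.3, 2.5]
grip_width: 0.0347
```

Stop felt (y stalls at 0.1489, force 10 N). Next I ease off slightly and slide to the fence.

```bash
python3 -m creep '0 0.04 0 0;-0.1 0 0 0;0 0 0 0;0 0 0 0';  python3 -m creep '-0.05 0 0 0;0 0 0 0;0 0 0 0'; python3 -m creep '-0.05 0 0 0;0 0 0 0;0 0 0 0'
```

```text
time: 11.03
position: [0.5022, 0.1489, 0.0338]
ee_rot: [-0.214, -3.134, -0.003]
wrist_force: [-6.1, 9.5, 9.9]
grip_width: 0.0346
time: 11.28
position: [0.5022, 0.1489, 0.0338]
ee_rot: [-0.214, -3.133, -0.003]
wrist_force: [-9.1, 10.1, 12.4]
grip_width: 0.0346
time: 11.53
position: [0.5022, 0.1489, 0.0338]
ee_rot: [-0.214, -3.132, -0.003]
wrist_force: [-11.4, 10.3, 14.7]
grip_width: 0.0345
```

```bash
python3 -m creep '0 0.04 -0.05 0;0 0 0 0;0 0 0 0'; python3 -m creep '0 0.03 -0.03 0;0 0 0 0;0 0 0 0'
```

```text
time: 11.78
position: [0.5029, 0.1489, 0.0338]
ee_rot: [-0.215, -3.133, -0.002]
wrist_force: [-4.8, 6.2, 2.3]
grip_width: 0.0347
time: 12.03
position: [0.5033, 0.1488, 0.0339]
ee_rot: [-0.215, -3.133, -0.001]
wrist_force: [-1.8, 5.0, -7.0]
grip_width: 0.0345
```

```bash
python3 -m creep '-0.05 0.02 0 0;0 0 0 0;0 0 0 0'; python3 -m creep '-0.05 0 0 0;0 0 0 0;0 0 0 0'; python3 -m creep '-0.05 0 0 0;0 0 0 0;0 0 0 0'
```

```text
time: 12.28
position: [0.504, 0.1487, 0.034]
ee_rot: [-0.215, -3.134, -0.0]
wrist_force: [-0.8, 3.5, -7.9]
grip_width: 0.0344
time: 12.53
position: [0.5042, 0.1487, 0.034]
ee_rot: [-0.215, -3.133, -0.0]
wrist_force: [-2.2, 3.8, -7.9]
grip_width: 0.0347
time: 12.78
position: [0.5043, 0.1486, 0.034]
ee_rot: [-0.215, -3.132, -0.0]
wrist_force: [-4.6, 4.2, -5.2]
grip_width: 0.0346
```

```bash
python3 -m creep '0 0 0.03 0;0.03 0.02 0 0;0 0 0 0;0 0 0 0'; python3 -m creep '0 0 0 0;0 0 0 0;0 0 0 0;0 0 0 0;0 0 0 0;0 0 0 0' -0.4; python3 -m creep '0 0 -0.5 0;0 0 -1.5 0;0 0 -3 0;0 0 -3.5 0;0 0 -2 0;0 0 -1 0;0 0 0 0;0 0 0 0'
python3 - <<'E'
from h import *
f=grab("wrist","pics/wrist7.png"); plan(.5,.15,.15,172.15)
E
```

```text
time: 13.12
position: [0.5043, 0.1487, 0.0339]
ee_rot: [-0.215, -3.133, 0.001]
wrist_force: [-5.6, 4.0, -4.7]
grip_width: 0.0346
time: 13.62
position: [0.5052, 0.1487, 0.0341]
ee_rot: [0.216, 3.134, -0.0]
wrist_force: [1.0, 0.6, -0.2]
grip_width: 0.0599
time: 14.28
position: [0.5051, 0.1488, 0.1492]
ee_rot: [0.216, 3.133, 0.0]
wrist_force: [-0.0, 0.5, -0.2]
grip_width: 0.0604
pos [0.5046 0.1487 0.1484] toolx yaw 172.13 shift cm (before turn) [ 0.48  0.06 -0.16]
turn about tool z (deg; tool z down): -0.02 j6 0.26907503325737614 half-turn alt 179.98
```

View pics/wrist7.png

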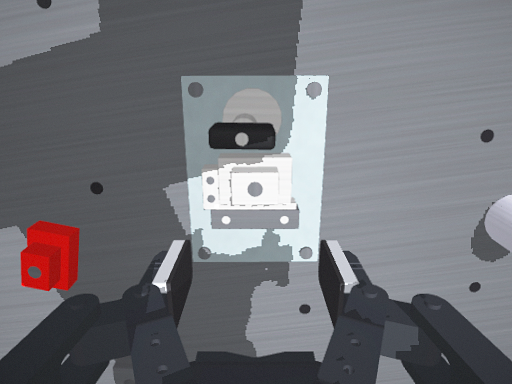

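Run:
```python
from h import *
f=load("wrist"); W=cloud(f); th=np.radians(-7.85); Rf=np.array([[np.cos(th),-np.sin(th)],[np.sin(th),np.cos(th)]])
k=ray(f,[(241.5,139.5)],.088)[0]; h=ray(f,[(255,189)],.052)[0]; print(k,h)
print("insert rel seat (fixture mm)", ((h-k)[:2]@Rf)*1000-[46,8])
m=(W[...,2]>.046)&(W[...,2]<.058); m[:160]=0;m[210:]=0;m[:,:215]=0;m[:,300:]=0
print(m.sum(),np.median(W[m][:,2]),cv2.minAreaRect((W[m][:,:2]*1000).astype(np.float32)))
mk=(W[...,2]>.08)&(W[...,2]<.1); mk[:110]=0;mk[160:]=0;mk[:,:190]=0;mk[:,300:]=0
print("wing",cv2.minAreaRect((W[mk][:,:2]*1000).astype(np.float32)))
im=cv2.cvtColor(f["pixels"],cv2.COLOR_RGB2BGR); cv2.imwrite("pics/nest.png",cv2.resize(im[70:260,175:335],(505,600),interpolation=cv2.INTER_CUBIC))
g=f["pixels"].astype(int); mm=((g.max(-1)<60)).astype(np.uint8); mm[:115]=0;mm[155:]=0;mm[:,:200]=0;mm[:,285:]=0
c=max(cv2.findContours(mm,0,2)[0],key=cv2.contourArea)[:,0]; print("dark wing",cv2.minAreaRect((ray(f,c,.085)[:,:2]*1000).astype(np.float32)))
```

```text
[0.46056842 0.14592829 0.088     ] [0.50497437 0.14815941 0.052     ]
insert rel seat (fixture mm) [-2.31490131  0.27517863]
1598 0.05114888052010651 ((504.643310546875, 147.55699157714844), (35.816261291503906, 26.448808670043945), 81.92787170410156)
wing ((459.8441467285156, 145.8910675048828), (41.019935607910156, 14.22059154510498), 80.9640121459961)
dark wing ((458.63787841796875, 146.04798889160156), (40.74301528930664, 15.584693908691406), 82.08702087402344)
```

View pics/nest.png

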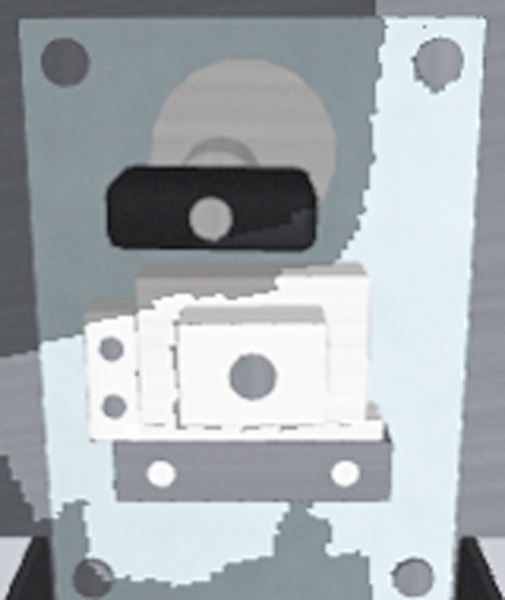

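The insert sits against stop and fence, with the boss hole at (255,189) and the wing still near joint 0, screw at (241,139). Next I go above the knob, turn the tool 90° and narrow the jaws.

Run:
```python
from h import *
plan(.4603,.1460,.15,-98.3)
```

```text
pos [0.5046 0.1487 0.1484] toolx yaw 172.13 shift cm (before turn) [ 4.35 -0.88 -0.15]
turn about tool z (deg; tool z down): -89.57 j6 0.26907503325737614 half-turn alt 90.43
```

```bash
python3 -m creep '2.2 -0.4 0 0;2.2 -0.4 0 0;0 0 0 -7;0 0 0 -7;0 0 0 -7;0 0 0 -7;0 0 0 -7;0 0 0 -7;0 0 0 -7;0 0 0 -7' 0.18; python3 -m creep '0 0 0 -7;0 0 0 -7;0 0 0 -7;0 0 0 -7;0 0 0 -5.5;0 0 0 0;0 0 0 0;0 0 0 0'
python3 - <<'E'
from h import *
f=grab("wrist","pics/wrist8.png"); plan(.4603,.1460,.15,-98.3); s=arm.get_state(); print(s["grip_width"],s["wrist_torque"],s["wrist_force"])
E
```

```text
time: 15.17
position: [0.4595, 0.1468, 0.1477]
ee_rot: [1.289, -2.863, -0.001]
wrist_force: [-0.1, 0.2, 0.5]
grip_width: 0.0352
time: 15.83
position: [0.46, 0.1469, 0.1484]
ee_rot: [2.049, -2.38, -0.001]
wrist_force: [0.0, 0.0, -0.2]
grip_width: 0.035
pos [0.46   0.1469 0.1486] toolx yaw -98.53 shift cm (before turn) [ 0.08 -0.04 -0.14]
turn about tool z (deg; tool z down): -0.23 j6 -1.2818494083610994 half-turn alt 179.77
0.03522566649125489 [-0.00802808 -0.01007221  0.00898788] [-0.15438176 -0.08380203  0.08748278]
```

View pics/wrist8.png

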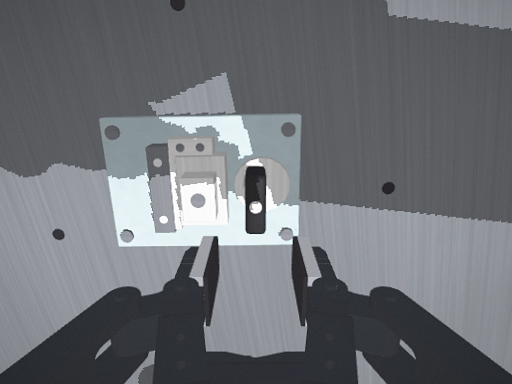

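Run:
```python
from h import *
f=load("wrist"); W=cloud(f); g=f["pixels"].astype(int)
print("dot",ray(f,[(255.7,207.5)],.088))
mk=(W[...,2]>.08)&(W[...,2]<.1); mk[:160]=0;mk[240:]=0;mk[:,:235]=0;mk[:,275:]=0
print("wing",mk.sum(),cv2.minAreaRect((W[mk][:,:2]*1000).astype(np.float32)))
```

```text
dot [[0.45992877 0.14636803 0.088     ]]
wing 1250 ((460.3829345703125, 145.1614227294922), (41.55990219116211, 13.73653793334961), 81.85081481933594)
```

The wing is straight ahead, screw at (255,207). Both views put the axis at (0.460,0.146), so I descend over it.

```bash
python3 -m creep '0.08 0 1 -0.3;0 0 2.5 0;0 0 2.5 0;0 0 2 0;0 0 1 0;0 0 0.4 0;0 0 0 0;0 0 0 0;0 0 0 0'
python3 - <<'E'
from h import *
f=grab("wrist","pics/wrist9.png"); plan(.460,.1461,.055,-98.15); s=arm.get_state(); print(s["grip_width"],s["wrist_torque"],s["wrist_force"])
E
```

```text
time: 16.63
position: [0.4607, 0.1462, 0.0558]
ee_rot: [-2.058, 2.372, -0.001]
wrist_force: [0.5, -0.3, 0.5]
grip_width: 0.0347
pos [0.4607 0.1462 0.0558] toolx yaw -98.09 shift cm (before turn) [0.02 0.07 0.08]
turn about tool z (deg; tool z down): 0.06 j6 -1.2910831992305531 half-turn alt -179.94
0.034841188540548344 [-0.0092074   0.00610559  0.01249323] [ 0.66026385 -0.71782376  0.02260846]
```

View pics/wrist9.png

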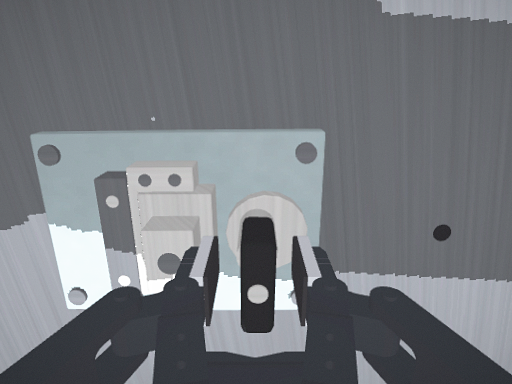

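Wing between the pads: centre column 258, pads at 217 and 297. I nudge 0.5 mm and close.

```bash
python3 -m creep '0.02 0.05 0.05 0;0 0 0 0;0 0 0 0;0 0 0 0;0 0 0 0;0 0 0 0;0 0 0 0;0 0 0 0' 1
python3 - <<'E'
from h import *
s=arm.get_state(); print(s["position"],s["grip_width"],s["wrist_torque"],s["wrist_force"],s["joint_positions"][5]); plan(.46,.146,.055,-98.15)
E
```

```text
time: 17.35
position: [0.4597, 0.1461, 0.0552]
ee_rot: [-2.059, 2.372, -0.001]
wrist_force: [-3.3, -0.1, 10.7]
grip_width: 0.0158
[0.45971623 0.14607095 0.0552052 ] 0.015777141508554485 [-0.03357909  0.72341377 -0.00830762] [-3.29938019 -0.09360944 10.67768774] -1.291459375636093
pos [0.4597 0.1461 0.0552] toolx yaw -98.07 shift cm (before turn) [ 0.   -0.03  0.02]
turn about tool z (deg; tool z down): 0.08 j6 -1.291459375636093 half-turn alt -179.92
```

Width reads 15.8 mm with 10 N upward, so the tips may be fouling the thicker shaft below the wing. I'll reopen slightly, rise 6 mm and regrip.

```bash
python3 -m creep '0 0 0 0;0 0 0 0;0 0 0 0;0 0 -0.3 0;0 0 -0.3 0;0 0 0 0' 0.4;  python3 -m creep '0 0 0 0;0 0 0 0;0 0 0 0;0 0 0 0;0 0 0 0;0 0 0 0;0 0 0 0;0 0 0 0' 1
python3 - <<'E'
from h import *
s=arm.get_state(); print(s["position"],s["grip_width"],s["wrist_torque"],s["wrist_force"],s["joint_positions"][5]); plan(.46,.146,.055,-98.15)
E
```

```text
time: 17.85
position: [0.4599, 0.146, 0.0611]
ee_rot: [-2.059, 2.372, -0.001]
wrist_force: [0.3, -0.1, 0.2]
grip_width: 0.0258
time: 18.52
position: [0.4597, 0.146, 0.0608]
ee_rot: [-2.059, 2.372, -0.0]
wrist_force: [-3.0, -0.7, 8.8]
grip_width: 0.0129
[0.45966312 0.14603458 0.0608473 ] 0.0128666376290879 [-0.06041494  0.57710593 -0.14515423] [-3.02212979 -0.66192364  8.78136579] -1.2914757632031568
pos [0.4597 0.146  0.0608] toolx yaw -98.07 shift cm (before turn) [-0.   -0.03  0.58]
turn about tool z (deg; tool z down): 0.08 j6 -1.2914757632031568 half-turn alt -179.92
```

```bash
python3 -m creep '0 0 -0.05 0;0 0 -0.05 0;0 0 0 2;0 0 0 2;0 0 0 0;0 0 0 0'
cat > st.py <<'E'
from h import *
s=arm.get_state(); M=toolR(); print("t",round(s["time"],2),"yaw",round(np.degrees(np.arctan2(M[1,0],M[0,0])),2),"tz",round(s["wrist_torque"][2],3),"txy",np.round(s["wrist_torque"][:2],2),"F",np.round(s["wrist_force"],1),"pos",np.round(s["position"],4),"j6",round(s["joint_positions"][5],3),"eff6",round(s["effort"][5],3))
E
python3 st.py
python3 -m creep '0 0 0 3;0 0 0 4;0 0 0 4;0 0 0 4;0 0 0 0;0 0 0 0'>/dev/null; python3 st.py; python3 -m creep '0 0 0 3;0 0 0 3;0 0 0 3;0 0 0 0;0 0 0 0'>/dev/null; python3 st.py
```

```text
time: 19.02
position: [0.4595, 0.146, 0.061]
ee_rot: [1.976, -2.441, -0.001]
wrist_force: [5.3, 3.6, -17.9]
grip_width: 0.0131
t 19.02 yaw -102.02 tz -0.247 txy [ 0.42 -1.09] F [  5.3   3.6 -17.9] pos [0.4595 0.146  0.061 ] j6 -1.223 eff6 0.015
t 19.52 yaw -116.98 tz -0.227 txy [ 0.5 -1. ] F [  5.1   2.5 -18.4] pos [0.4594 0.1461 0.061 ] j6 -0.962 eff6 0.143
t 19.93 yaw -125.96 tz -0.204 txy [ 0.63 -0.88] F [  4.2   3.1 -17.5] pos [0.4593 0.1461 0.061 ] j6 -0.805 eff6 0.029
```

```bash
python3 -m creep '0 0 0.06 0;0 0 0 0;0 0 0 0'>/dev/null; python3 st.py;  python3 -m creep '0 0 0 2;0 0 0 2;0 0 0 0;0 0 0 0'>/dev/null; python3 st.py
python3 - <<'E'
from h import *
grab("wrist","pics/wrist10.png")
E
```

```text
t 20.18 yaw -126.01 tz -0.149 txy [0.64 0.03] F [-0.7  3.9 -5.1] pos [0.4594 0.1461 0.0609] j6 -0.804 eff6 -0.135
t 20.52 yaw -129.99 tz -0.209 txy [0.77 0.36] F [-2.7  3.7 -3.2] pos [0.4593 0.1461 0.0609] j6 -0.734 eff6 0.033
```

View pics/wrist10.png

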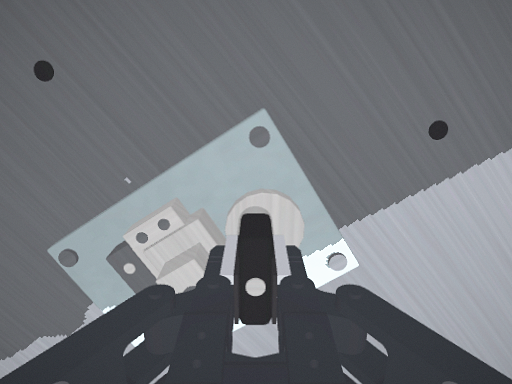

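The wing turns with the gripper (screw at (255,287)). Free-turning moment reads about -0.2 N m, so resistance shows as negative. On in small steps by feel.

```bash
python3 -m creep '0 0 0 2;0 0 0 0;0 0 0 0'>/dev/null; python3 st.py; python3 -m creep '0 0 0 2;0 0 0 0;0 0 0 0'>/dev/null; python3 st.py; python3 -m creep '0 0 0 2;0 0 0 0;0 0 0 0'>/dev/null; python3 st.py; python3 -m creep '0 0 0 2;0 0 0 0;0 0 0 0'>/dev/null; python3 st.py
```

```text
t 20.82 yaw -132.0 tz -0.165 txy [0.87 0.4 ] F [-2.4  5.3 -2.3] pos [0.4594 0.1461 0.0609] j6 -0.699 eff6 0.044
t 21.07 yaw -134.0 tz -0.087 txy [0.9  0.48] F [-2.   5.  -1.7] pos [0.4593 0.1461 0.0609] j6 -0.664 eff6 0.045
t 21.32 yaw -135.99 tz -0.088 txy [0.98 0.5 ] F [-2.8  5.3 -3. ] pos [0.4593 0.1462 0.0609] j6 -0.63 eff6 0.045
t 21.57 yaw -138.0 tz -0.094 txy [0.93 0.52] F [-2.7  4.6 -1.8] pos [0.4593 0.1462 0.0609] j6 -0.595 eff6 0.045
```

```bash
for i in 1; do python3 -m creep '0 0 0 -1;0 0 0 0;0 0 0 0'>/dev/null; python3 st.py; python3 -m creep '0 0 0 -1;0 0 0 0;0 0 0 0'>/dev/null; python3 st.py; python3 -m creep '0 0 0 1;0 0 0 0;0 0 0 0'>/dev/null; python3 st.py; python3 -m creep '0 0 0 1;0 0 0 0;0 0 0 0'>/dev/null; python3 st.py;  done
```

```text
t 21.82 yaw -136.98 tz -0.012 txy [0.93 0.47] F [-2.5  5.  -3.1] pos [0.4593 0.1462 0.0609] j6 -0.612 eff6 -0.099
t 22.07 yaw -135.98 tz -0.009 txy [0.9  0.41] F [-2.2  5.2 -2.5] pos [0.4593 0.1462 0.0609] j6 -0.63 eff6 -0.098
t 22.32 yaw -136.98 tz 0.023 txy [0.96 0.49] F [-2.8  3.7 -2.5] pos [0.4593 0.1462 0.0609] j6 -0.612 eff6 0.096
t 22.57 yaw -137.98 tz -0.034 txy [0.97 0.45] F [-3.   5.4 -3. ] pos [0.4593 0.1462 0.0609] j6 -0.595 eff6 0.097
```

```bash
for i in 1 2; do python3 -m creep '0 0 0 0.5'>/dev/null; python3 st.py; python3 -m creep '0 0 0 0.5'>/dev/null; python3 st.py;  done; python3 -m creep '0 0 0 0'>/dev/null; python3 st.py;python3 -m creep '0 0 0 0'>/dev/null; python3 st.py
python3 - <<'E'
from h import *
f=grab("wrist","pics/wrist11.png")
cv2.imwrite("pics/gap.png",cv2.resize(cv2.cvtColor(f["pixels"],cv2.COLOR_RGB2BGR)[170:330,90:310],(800,582),interpolation=cv2.INTER_CUBIC))
E
```

```text
t 22.65 yaw -138.46 tz 0.157 txy [0.93 0.45] F [-2.4  4.1 -2.4] pos [0.4593 0.1462 0.0609] j6 -0.586 eff6 -0.181
t 22.73 yaw -138.99 tz 0.136 txy [0.97 0.48] F [-2.6  4.4 -3.4] pos [0.4593 0.1462 0.0609] j6 -0.577 eff6 -0.053
t 22.82 yaw -139.49 tz 0.23 txy [0.93 0.46] F [-3.1  5.4 -2.3] pos [0.4593 0.1462 0.0609] j6 -0.568 eff6 -0.018
t 22.9 yaw -139.99 tz 0.252 txy [0.94 0.57] F [-2.6  4.4 -3.4] pos [0.4593 0.1462 0.0609] j6 -0.56 eff6 -0.014
t 22.98 yaw -140.0 tz 0.148 txy [0.96 0.44] F [-2.2  4.7 -2. ] pos [0.4593 0.1462 0.0609] j6 -0.56 eff6 0.299
t 23.07 yaw -139.98 tz 0.076 txy [0.95 0.47] F [-2.9  5.2 -1.9] pos [0.4593 0.1462 0.0609] j6 -0.56 eff6 0.113
```

View pics/gap.png

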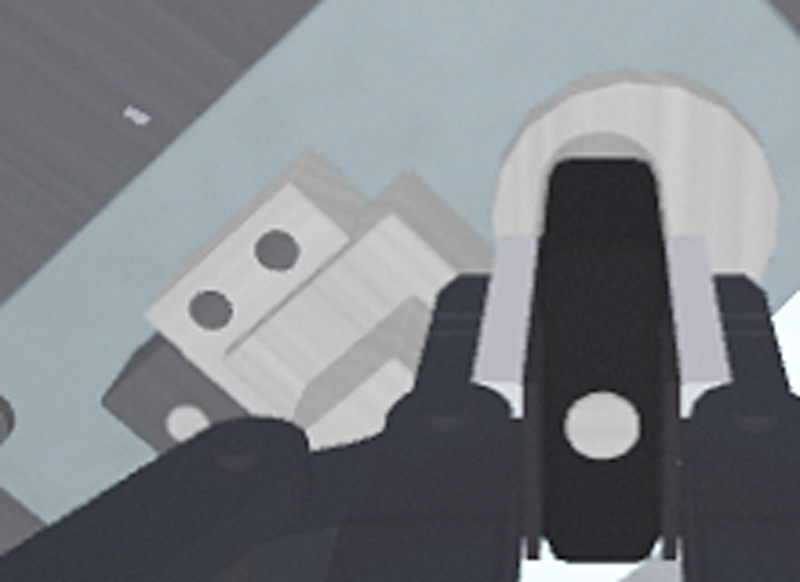

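In motion the moment reads about +0.2 N m and it relaxes when I stop, so I read it on moving rows only. Half-degree rows, each read at its end.

```bash
for i in 1 2 3 4 5 6 7 8; do python3 -m creep '0 0 0 0.5'>/dev/null; python3 st.py; done | cut -c1-80
```

```text
t 23.2 yaw -140.46 tz 0.227 txy [0.93 0.5 ] F [-2.4  5.8 -2.3] pos [0.4593 0.146
t 23.28 yaw -140.99 tz 0.206 txy [0.96 0.46] F [-2.2  4.1 -2.7] pos [0.4593 0.14
t 23.37 yaw -141.49 tz 0.174 txy [0.98 0.53] F [-2.7  5.2 -1.5] pos [0.4593 0.14
t 23.45 yaw -141.99 tz 0.256 txy [1.04 0.42] F [-2.9  5.7 -2.1] pos [0.4593 0.14
t 23.53 yaw -142.49 tz 0.258 txy [0.93 0.5 ] F [-2.5  4.2 -3. ] pos [0.4593 0.14
t 23.62 yaw -142.99 tz 0.189 txy [1.03 0.51] F [-2.4  4.8 -2.4] pos [0.4593 0.14
t 23.7 yaw -143.49 tz 0.198 txy [1.04 0.51] F [-1.5  5.4 -1.6] pos [0.4593 0.146
t 23.78 yaw -143.99 tz 0.217 txy [0.94 0.48] F [-2.7  5.3 -1.8] pos [0.4593 0.14
```

```bash
for i in 1 2 3 4 5 6 7 8; do python3 -m creep '0 0 0 0.5'>/dev/null; python3 st.py; done | cut -c1-80
```

```text
t 23.87 yaw -144.49 tz 0.171 txy [0.97 0.5 ] F [-2.7  5.4 -1.9] pos [0.4593 0.14
t 23.95 yaw -144.99 tz 0.231 txy [1.07 0.55] F [-2.5  4.7 -2.3] pos [0.4592 0.14
t 24.03 yaw -145.49 tz 0.257 txy [1.01 0.55] F [-3.1  5.4 -1.7] pos [0.4593 0.14
t 24.12 yaw -145.99 tz 0.329 txy [1.01 0.53] F [-3.1  5.1 -2.3] pos [0.4593 0.14
t 24.2 yaw -146.48 tz 0.391 txy [1.05 0.56] F [-3.1  5.4 -1.6] pos [0.4592 0.146
t 24.28 yaw -146.98 tz 0.317 txy [1.05 0.54] F [-2.9  5.5 -2.5] pos [0.4592 0.14
t 24.37 yaw -147.48 tz 0.356 txy [1.03 0.59] F [-2.7  6.1 -2.2] pos [0.4592 0.14
t 24.45 yaw -147.98 tz 0.382 txy [1.05 0.51] F [-2.8  6.2 -1.9] pos [0.4592 0.14
```

```bash
for i in 1 2 3; do python3 -m creep '0 0 0 0.5'>/dev/null; python3 st.py; done | cut -c1-80
```

```text
t 24.53 yaw -148.47 tz 0.449 txy [1.06 0.57] F [-2.8  6.3 -2.1] pos [0.4592 0.14
t 24.62 yaw -148.97 tz 0.442 txy [1.05 0.61] F [-3.3  6.  -1.5] pos [0.4592 0.14
t 24.7 yaw -149.47 tz 0.497 txy [1.09 0.56] F [-3.3  5.3 -2.3] pos [0.4592 0.146
```

```bash
for i in 1; do python3 -m creep '0 0 0 0.5'>/dev/null; python3 st.py; done | cut -c1-80;  for i in 1 2 3 4; do python3 -m creep '0 0 0 0'>/dev/null; python3 st.py; done | cut -c1-80
```

```text
t 24.78 yaw -149.97 tz 0.498 txy [1.1  0.55] F [-2.9  5.8 -1.5] pos [0.4592 0.14
t 24.87 yaw -149.98 tz 0.402 txy [1.08 0.54] F [-3.3  5.4 -1.8] pos [0.4592 0.14
t 24.95 yaw -149.95 tz 0.411 txy [1.1  0.59] F [-3.   5.1 -2.1] pos [0.4592 0.14
t 25.03 yaw -149.95 tz 0.396 txy [1.09 0.56] F [-2.3  5.4 -2. ] pos [0.4592 0.14
t 25.12 yaw -149.95 tz 0.431 txy [1.11 0.57] F [-3.3  5.4 -2.8] pos [0.4592 0.14
```

```bash
for i in 1 2; do python3 -m creep '0 0 0 0.5'>/dev/null; python3 st.py; done | cut -c1-80;  for i in 1 2 3 4; do python3 -m creep '0 0 0 0'>/dev/null; python3 st.py; done | cut -c1-80
```

```text
t 25.2 yaw -150.43 tz 0.541 txy [1.06 0.56] F [-3.4  6.8 -1.9] pos [0.4592 0.146
t 25.28 yaw -150.96 tz 0.625 txy [1.13 0.55] F [-3.1  6.1 -2.4] pos [0.4592 0.14
t 25.37 yaw -150.97 tz 0.531 txy [1.12 0.6 ] F [-2.7  6.1 -2.7] pos [0.4592 0.14
t 25.45 yaw -150.95 tz 0.507 txy [1.08 0.54] F [-2.6  5.  -2.6] pos [0.4592 0.14
t 25.53 yaw -150.95 tz 0.458 txy [1.1  0.58] F [-3.5  5.7 -1.9] pos [0.4592 0.14
t 25.62 yaw -150.94 tz 0.454 txy [1.05 0.59] F [-3.1  5.8 -2.6] pos [0.4592 0.14
```

Moving moment is now about 0.6 N m, roughly 0.38 over free, which means about 14–15 N. Releasing.

```bash
python3 -m creep '0 0 0 0;0 0 0 0;0 0 0 0;0 0 0 0;0 0 0 0' 0.3; python3 st.py; python3 -m creep '0 0 -0.5 0;0 0 -1.5 0;0 0 -2.5 0;0 0 -3 0;0 0 -2 0;0 0 -0.5 0;0 0 0 0;0 0 0 0' ; python3 st.py
python3 - <<'E'
from h import *
grab("wrist","pics/wrist12.png")
E
```

```text
time: 26.03
position: [0.4598, 0.1459, 0.061]
ee_rot: [-0.785, 3.042, -0.0]
wrist_force: [-0.3, -0.5, 0.1]
grip_width: 0.0299
t 26.03 yaw -151.07 tz -0.033 txy [-0.09 -0.01] F [-0.3 -0.5  0.1] pos [0.4598 0.1459 0.061 ] j6 -0.367 eff6 -0.007
time: 26.7
position: [0.4594, 0.1459, 0.1604]
ee_rot: [0.785, -3.042, 0.0]
wrist_force: [-0.4, 0.1, -0.1]
grip_width: 0.0297
t 26.7 yaw -151.07 tz -0.044 txy [0.02 0.02] F [-0.4  0.1 -0.1] pos [0.4594 0.1459 0.1604] j6 -0.367 eff6 -0.001
```

View pics/wrist12.png

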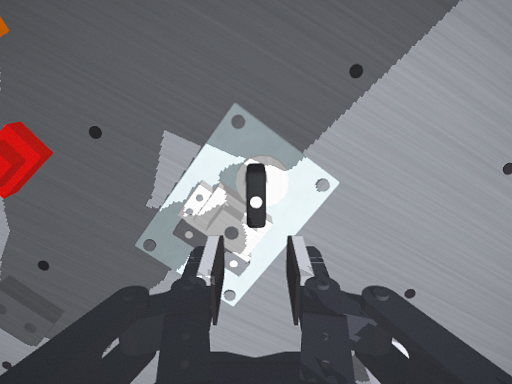

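Run:
```python
from h import *
f=load("wrist"); W=cloud(f); th=np.radians(-7.85); Rf=np.array([[np.cos(th),-np.sin(th)],[np.sin(th),np.cos(th)]])
mk=(W[...,2]>.08)&(W[...,2]<.1); mk[:150]=0;mk[235:]=0;mk[:,:238]=0;mk[:,275:]=0
print("wing",mk.sum(),cv2.minAreaRect((W[mk][:,:2]*1000).astype(np.float32)))
d=W[mk][:,:2]; d=d-d.mean(0); w,v=np.linalg.eigh(d.T@d); print("wing pca deg",np.degrees(np.arctan2(v[1,1],v[0,1])))
k=ray(f,[(256.5,202)],.088)[0]; h=ray(f,[(231.5,233)],.052)[0]
print(k,h,"insert rel seat", ((h-k)[:2]@Rf)*1000-[46,8])
m=(W[...,2]>.046)&(W[...,2]<.058); m[:180]=0;m[260:]=0;m[:,:190]=0;m[:,250:]=0
m=cv2.morphologyEx(m.astype(np.uint8),cv2.MORPH_OPEN,np.ones((3,3)))>0
print(m.sum(),np.median(W[m][:,2]),cv2.minAreaRect((W[m][:,:2]*1000).astype(np.float32)))
im=cv2.cvtColor(f["pixels"],cv2.COLOR_RGB2BGR); cv2.imwrite("pics/fin.png",cv2.resize(im[95:310,130:345],(600,600),interpolation=cv2.INTER_CUBIC))
```

```text
wing 1155 ((459.8949890136719, 145.32272338867188), (41.655731201171875, 13.896650314331055), 29.27800178527832)
wing pca deg -150.6120296404334
[0.46003238 0.14645038 0.088     ] [0.50548246 0.14812155 0.052     ] insert rel seat [-1.2040864  -0.13692024]
1133 0.051061345113969925 ((505.2750549316406, 147.22091674804688), (36.25558090209961, 26.133649826049805), 81.96714782714844)
```

View pics/fin.png

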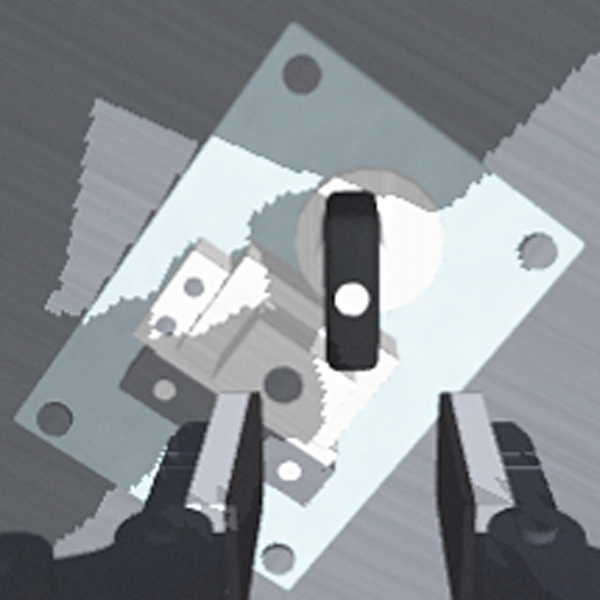

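Wing at 29.3° against 29.05° at release, so no real spring-back. The insert is square, at about x -1.2 and y -0.1 mm from the seat, flat, and the gripper is clear. Handing in.

```bash
python3 -c "
from cell import arm
print(arm.hand_in())"
```

```text
the job is handed in; nothing more can be done
None
```

I clamped the bare-steel insert in the fixture with an estimated 13–15 N and handed the job in at about 27 s of the 72 s allowed. No verdict came back.

**Placing:** I gripped the insert by its boss, set it flat on the plate, and slid it by feel first against the end stop and then the fence. I released it there before touching the knob.

**Clamping:** I turned the wing knob about 53° clockwise. The moment while turning rose from about 0.21 N m free to about 0.6 N m. I then let go and lifted clear.

**Last checks:**
- **Insert:** it sits about -1.2 mm in x and -0.1 mm in y from the seat, flat. It is square to within 0.2°, which is about the measuring error.
- **Knob:** the wing reads within 0.4° of where I released it, so no real spring-back.
- **Gripper:** wrist force is about zero, so it touches nothing.
- **Bystanders:** I kept the arm clear of the screwdriver, drilled block and tin, but did not measure their final positions.

**What disagreed:**
- **Force:** the moment gives about 14–15 N, while the tool angle past contact (6° or a little more) would give over 20 N. I trusted the moment and put the difference down to give in the fingers, so the force is an estimate and I did not re-check it after release.
- **Knob grip:** my first grip was 6 mm too low and caught the thicker shaft, so I regripped higher.
- **Moment readings:** readings taken at rest misled me at first, so I used only those taken while turning.
- **Cameras:** the top and wrist cameras differed by 4 mm in x, and I used the wrist camera throughout.

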